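Start the pin polisher: shut the lid, throw the locking toggle

TASK

Shut the lid of the pin polisher fully, and only then switch the machine on: pull the bat of the locking toggle straight out against its spring, swing it right over to the other side and let it drop back home so that it locks there. Do not push the jar, the ring clamp or the caliper about, and let go of everything at the end.

Things in the scene. Friction and masses are not known exactly. Their poses are not given: they have to be found in the camera images.
- polisher: Grey pin polisher, fixed; housing 180 (x) by 230 (y) by 190 mm high, origin under its centre, z up, front at its -x. A console stands out 72 mm from the front face (x = -90 mm); its white panel slopes down and out at 33 deg from level, height 100 mm at that face. The housing overhangs the panel to x = -112 mm at heights 150 to 190. A black dial (34 mm wide, 13 high) stands on the panel at y = +80.
- lid (a joint): Lid angle: 0 = shut, flat on the housing; grows as its front edge rises; starts at 0.6 to 1.0. Lid 150 long, 216 wide, 8 mm thick, clear pane in a black frame. Its hinge line runs along the polisher's y at x = +60, height 190 mm; the free edge is at the front. The hinge is stiff: the lid stays where it is left and about 2 to 6 N near its free edge moves it.
- lid_edge (a point): Point on the lid's upper (outer) face, mid-width, 11 mm from the free edge and 139 mm from the hinge line. z: the lid's outward normal; -x: from the hinge to the free edge.
- bat_swing (a joint): Swing of the toggle's bat about its pivot, along the panel's width: 0 = off (start), leaning 0.30 rad from the panel's normal to the side of the dial (polisher's +y); 0.60 = on, leaning 0.30 to the other side; stops at both ends. A toothed gate at its foot keeps it within about 0.05 of either end until it is pulled out.
- bat_pull (a joint): How far the bat is pulled out along its axis: 0 = home, 0.007 m = hard stop. A spring draws it home with 8 N, 10 N when fully out. It passes the gate only when out by more than about 4 mm, and drops home only in a notch: with the swing within about 0.05 of 0 or of 0.60.
- bat_grip (a point): Point on the bat's axis, 12 mm below its round top, 55 mm from the pivot. The bat is a round black taper, 9 mm thick at the neck, 13 near the top, standing 55 mm off the panel. z: outward along the bat (the pull); x: swing axis, up the slope; going from off to on it moves to -y. Beside it within 60 mm nothing is higher than 18 mm above the panel.
- bat_pivot (a point): Centre of the bat's swing, 12 mm under the panel's surface, fixed to the housing. z: the panel's outward normal, 33 deg from vertical, leaning to the front; x: swing axis, up the slope; y: along the panel's width, from on to off.
- jar: Bystander: closed glass jar with steel cap, 52 mm across, 66 mm high, on the bench in front of the polisher; origin at the centre of its underside.
- ring_clamp: Bystander: wooden ring clamp, 130 by 29 by 26 mm, lying along its x in front of the polisher; origin under its centre.
- caliper: Bystander: steel vernier caliper lying flat, 240 mm long along its x, 8 mm high; origin on the bench near its middle.

How it is judged:
By the outcome, as a careful person would: the job done as asked, in the order asked, and still so for the second after the job is handed in, with the robot touching nothing.
It also fails if it takes over 58 s, if anything falls off the work surface, if the arm or the gripper's body presses on something with over 40 N, if the wrist force passes 120 N, or if a joint passes its speed limit or range.

ROBOT

A 7-joint arm with a two-finger parallel gripper is mounted at the origin on the work surface. World frame = base frame: x ahead of the robot, y to its left, z up, the work surface at z = 0. Lengths are in mm, angles in rad, forces in N, time in s.
With the tool pointing down it reaches from about 400 to 750 mm from the base axis. Payload 19.5 kg.
Tool frame: the origin (TCP) lies at the very end of the fingers, on their centre line; the grasp point (between the pads) lies 19 mm behind it; z points along the fingers, y is the line along which they close (so a half turn about z gives the same grasp; the last joint's range is limited). The gripper opens to 85 mm and grips with 20 to 120 N. Pads are 22 mm wide; open, the fingers measure 114 mm over their backs; the gripper's body (76 mm by 85 mm) begins 54 mm behind the grasp point. The pads swing forward as they close: fully open they stand 13 mm farther back than shut.
Start: joints at [1.15, 0.707, -0.028, 1.485, 0.022, 0.951, -0.075], TCP at [212.629, -534.213, 231.268] pointing down, gripper open.
Joint ranges: [-2.71, 2.71], [-0.32, 2.16], [-1.57, 1.52], [0, 2.45], [-1.46, 4.6], [0, 2.02], [-2.83, 2.83]. Speed limits (rad/s): [1.89, 1.89, 2.57, 2.57, 3.01, 3.01, 3.01].

INTERFACE

Orientations are given as a unit quaternion [w, x, y, z].
In Python, from rig import observe, get_image, hand_in gives the robot as it stands. The module is installed in compiled form; this text tells all that it offers.
- The arm moves only by the tool move_arm, never from a script. Its arguments are lists of equal length, an entry for each row: "slide": the shift along the tool's x, y, z in m, a list of three; "rotation": the turn, a rotation vector about the tool's x, y, z in rad, a list of three; "gripper": the opening in per cent of the stroke, from 0 (shut) to 100 (fully open). A call has 1 to 12 rows; each row shifts and turns the commanded pose from where the row before left it, along the tool's axes as they then stand; what a row does not reach is not made up. A row lasts 1/8 s, in which the tool goes at most 62.5 mm and 10.7 degrees, less where a joint would pass 70% of its speed; a pose out of reach is approached as far as the arm can. A call is refused whole if a number of a shift passes 0.0625 or a number of a turn 0.188, either way. A call with a gripper value outside its range is refused whole. The fingers move at their own pace and stop on an object; "squeeze" is the grip in N (left out, the last holds). Time passes only in rows, so rows that do not move let the fingers close. It gives the time, the measured TCP pose, the force, the opening and the grip force at its end, in the units of the state.
- observe(): the state, without advancing time (a new reading comes with each control period).
- get_image(name): name is "scene" or "top"; returns a dict with "img" (480x640x3 uint8, red, green, blue), "camera_matrix" (3x3 intrinsics, pixels), "rvec" (rotation vector, rad) and "tvec" (3), from world to camera coordinates, as OpenCV has them. Camera axes: x right, y down, z forward; pixel columns grow to the right and rows downward; lengths in mm; the calibration is good to about 2 mm. A picture is of the moment at which its call begins. There is no depth.
- hand_in(): hands the job in; it is judged then, once.
The state is a dict: "time_s": time; "q": joint angles; "qvel": joint speeds; "joint_torque": joint torques, N m; "ee_pos": TCP position; "tcp_rot": TCP orientation; "force": force on the tool from outside, world axes, zero at the start; "wrist_torque": the same for the moment, N m; "width": finger opening in mm; "gripper_force": force on a finger pad.
Only numpy, scipy, OpenCV 4.12 (cv2) and the standard library are available. Lean on these libraries where they do the work, as an engineer would, in place of code of your own. Each camera call takes 0.05 s, during which the arm holds its last target. There are 200 camera calls.

## Working session

There is one attempt and no reset: what is moved stays moved. The work goes in short steps, Python scripts to look and compute and a tool call to move; the robot and the scene stay as the last step left them, time stands still between calls to the robot, and variables do not carry over. Pictures are saved under pics/ and viewed, at most 10 in all, crops included, and the job is handed in when it is done.

Besides the shell and the picture viewer there is one more tool, called after "Call:" by a JSON object that holds its "method" and its "body". move_arm: Moves the arm, as the interface text tells. Its arguments: {"type":"object","properties":{"slide":{"type":"array","items":{"type":"array","items":{"type":"number"}}},"rotation":{"type":"array","items":{"type":"array","items":{"type":"number"}}},"gripper":{"type":"array","items":{"type":"number"}},"squeeze":{"type":"number"}},"required":["slide","rotation","gripper"]}

```bash
mkdir -p pics; python3 - <<'E'
from rig import observe,get_image
import cv2,json,numpy as np
s=observe();print(s)
for n in("scene","top"):
    d=get_image(n);cv2.imwrite(f"pics/{n}0.png",d["img"][:,:,::-1]);np.savez(f"{n}0.npz",**d);print(n,d["camera_matrix"],d["rvec"],d["tvec"])
E
```

```text
{'time_s': 0.0, 'q': array([ 1.15029069,  0.70705395, -0.02759872,  1.48497558,  0.02200994,
        0.95091725, -0.0754932 ]), 'qvel': array([-0.00087788,  0.00125044,  0.00010333,  0.00044217,  0.00025675,
       -0.0011552 , -0.00110534]), 'joint_torque': array([-7.22772274e-04, -8.83220315e+01,  1.23433180e+00, -2.36177069e+01,
        1.68059045e-02,  6.49590947e-03,  1.43650241e-04]), 'ee_pos': array([ 212.53535976, -534.00342928,  230.86132037]), 'tcp_rot': array([-5.10561017e-04,  9.82116861e-01,  1.88271599e-01, -1.25184679e-04]), 'force': array([ 0.34760092, -0.28606173,  0.86548165]), 'wrist_torque': array([-0.01341169,  0.0223511 , -0.03977406]), 'gripper_force': 0.0, 'width': 85.10122547545721}
scene [[540.50447711   0.         310.69861992]
 [  0.         540.50447711 240.09327126]
 [  0.           0.           1.        ]] [ 2.79845011 -0.41754699  0.06130654] [-546.44372611  224.57824782 1046.383329  ]
top [[452.50147907   0.         316.81157146]
 [  0.         452.50147907 238.32764798]
 [  0.           0.           1.        ]] [ 2.11496129 -2.15103323  0.1283385 ] [ 40.69522363 585.59042171 945.94623137]
```

View pics/scene0.png

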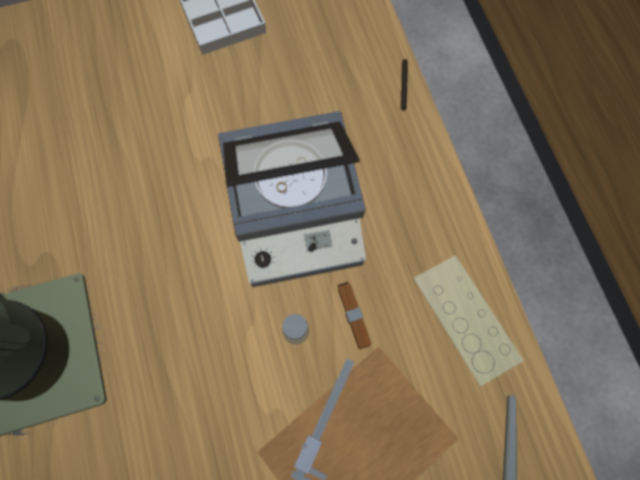

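View pics/top0.png

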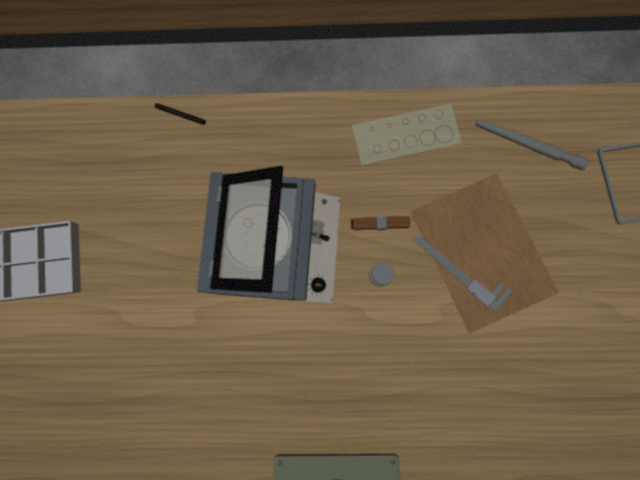

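```bash
cat > h.py <<'E'
import numpy as np,cv2
from scipy.spatial.transform import Rotation as R
def load(n): return dict(np.load(n+".npz"))
def proj(d,P): return cv2.projectPoints(np.float64(P).reshape(-1,1,3),d["rvec"],d["tvec"],d["camera_matrix"],None)[0].reshape(-1,2)
def cast(d,uv,z):
    Rm=cv2.Rodrigues(d["rvec"])[0];c=-Rm.T@d["tvec"].ravel()
    v=Rm.T@np.linalg.inv(d["camera_matrix"])@np.r_[uv,1.]
    return c+v*(z-c[2])/v[2]
E
python3 - <<'E'
from h import *
s=load("scene0");t=load("top0")
for d in(s,t): print(proj(d,[[0,0,0],[212,-534,231],[500,0,0]]))
a=cv2.resize(s["img"][105:290,210:375],None,fx=3,fy=3,interpolation=cv2.INTER_CUBIC)
b=cv2.resize(t["img"][155:310,190:350],None,fx=3,fy=3,interpolation=cv2.INTER_CUBIC)
cv2.imwrite("pics/cs.png",a[:,:,::-1]);cv2.imwrite("pics/ct.png",b[:,:,::-1])
E
```

```text
[[ 28.4356363  356.09812822]
 [162.062874   696.46974616]
 [276.90376624 282.50438452]]
[[336.27848012 518.44984009]
 [664.55108536 442.82454069]
 [331.57717566 278.74399833]]
```

View pics/cs.png

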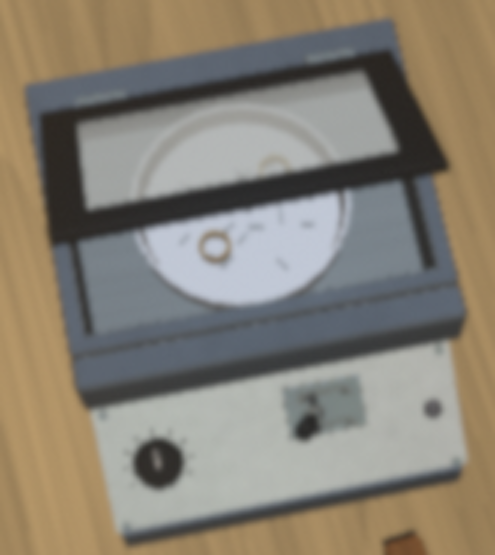

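View pics/ct.png

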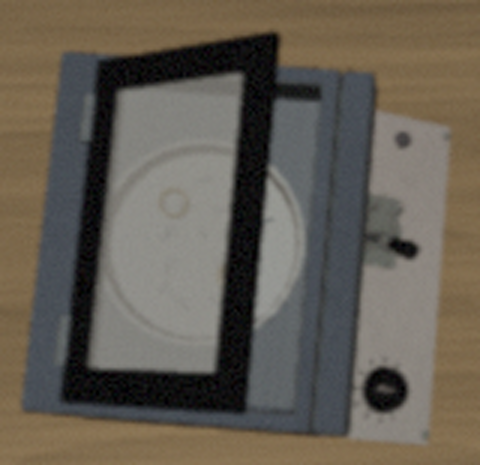

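```bash
cat > fit.py <<'E'
from h import *
from scipy.optimize import least_squares
s=load("scene0");t=load("top0")
cs=lambda u,v:np.array([210+u/3-1/3,105+v/3-1/3]);ct=lambda u,v:np.array([190+u/3-1/3,155+v/3-1/3])
L=[];W=[];N=[]
for d,f,pts in((t,ct,[(376,74,-112,-115),(347,435,-112,115),(63,52,90,-115),(22,411,90,115)]),
               (s,cs,[(77,387,-112,115),(463,318,-112,-115),(26,88,90,115),(394,22,90,-115)])):
    for u,v,x,y in pts: L.append((x,y));W.append(cast(d,f(u,v),190)[:2])
L=np.array(L,float);W=np.array(W)
def fit(i):
    r=least_squares(lambda p:(R.from_euler('z',p[2]).as_matrix()[:2,:2]@L[i].T).T.ravel()+np.tile(p[:2],len(i))-W[i].ravel(),[500,200,1.5])
    return r.x,r.fun.reshape(-1,2).round(1).tolist()
E
python3 - <<'E'
from fit import *
for i in(range(4),range(4,8),range(8)): print(*fit(list(i)))
p=fit(list(range(8)))[0]
T=lambda P:R.from_euler('z',p[2]).apply(P)+[p[0],p[1],0]
inv=lambda P:R.from_euler('z',-p[2]).apply(P-[p[0],p[1],0])
print("panel lower", inv(cast(s,cs(125,528),53.2)),inv(cast(s,cs(463,465),53.2)),inv(cast(t,ct(428,441),53.2)),inv(cast(t,ct(450,127),53.2)))
# bat top & dial rays
def tri(uvs,uvt):
    A=[];b=[]
    for d,uv in((s,uvs),(t,uvt)):
        q0=cast(d,uv,0);q1=cast(d,uv,200);v=(q1-q0)/np.linalg.norm(q1-q0);M=np.eye(3)-np.outer(v,v);A.append(M);b.append(M@q0)
    x=np.linalg.lstsq(np.vstack(A),np.hstack(b),rcond=None)[0];return x,[np.linalg.norm(A[k]@x-b[k]).round(1) for k in(0,1)]
for n,a,b in(("bat",cs(304,430),ct(406,249)),("dial",cs(158,463),ct(385,390)),("lidL",cs(55,243),ct(243,411)),("lidR",cs(447,168),ct(277,35))):
    x,e=tri(a,b);print(n,x,inv(x),e)
E
```

```text
[574.90607808 149.93103499   1.47903557] [[1.5, -1.0], [-1.7, -0.8], [1.0, 0.8], [-0.8, 1.0]]
[577.18304258 151.78624796   1.46823959] [[-3.1, -3.3], [2.5, -2.4], [-0.7, 3.6], [1.3, 2.1]]
[576.04422764 150.85883493   1.47366939] [[2.0, -0.6], [-1.1, 0.8], [2.6, 1.0], [0.8, 2.5], [-3.7, -4.9], [2.0, -2.8], [-2.4, 2.1], [-0.2, 1.8]]
panel lower [-157.5120399   107.49590869   53.2       ] [-159.54362558 -113.73358573   53.2       ] [-162.85508083  112.30295982   53.2       ] [-161.33482341 -115.48040514   53.2       ]
bat [575.6207949   12.38143287 124.95598957] [-137.86580433  -13.00731233  124.95598957] [np.float64(0.4), np.float64(0.4)]
dial [484.47374381  28.85822687  89.2324131 ] [-130.30558899   79.30797788   89.2324131 ] [np.float64(1.3), np.float64(1.3)]
lidL [466.00928851 101.50285326 282.55349476] [-59.79392269 104.73007002 282.55349476] [np.float64(1.6), np.float64(1.6)]
lidR [676.14613612  82.10095633 283.41502625] [ -58.72650217 -106.29786401  283.41502625] [np.float64(1.0), np.float64(1.0)]
```

```bash
cat > plan.py <<'E'
from h import *
from rig import observe
P=np.array([575.5,150.5,0]);Z=R.from_euler('z',1.476)
w=lambda l:Z.apply(l)+P
inv=lambda x:Z.inv().apply(np.array(x)-P)
def cur():
    o=observe();q=o["tcp_rot"];return o["ee_pos"],R.from_quat([q[1],q[2],q[3],q[0]]),o
def frame(zl,yl):  # tool rotation from tool z and y in polisher axes
    z=np.array(zl)/np.linalg.norm(zl);y=np.array(yl,float);y-=z*(y@z);y/=np.linalg.norm(y)
    return Z*R.from_matrix(np.c_[np.cross(y,z),y,z])
def rows(way,dec=(4,3),start=None):  # way: list of (pos,rot) per row
    p,r,o=cur() if start is None else start;S=[];T=[]
    for pos,rot in way:
        s=np.round(r.inv().apply(pos-p)/1000,dec[0]);t=np.round((r.inv()*rot).as_rotvec(),dec[1])
        p=p+r.apply(s*1000);r=r*R.from_rotvec(t);S.append((s+0).tolist());T.append((t+0).tolist())
    print("slide",S);print("rot",T);return p,r,None
def line(p0,r0,p1,r1,n):
    d=(r0.inv()*r1).as_rotvec()
    return [(p0+(p1-p0)*k/n,r0*R.from_rotvec(d*k/n)) for k in range(1,n+1)]
def lidpt(a,gap=0): return np.array([60-139*np.cos(a)+8*np.sin(a),0,190+139*np.sin(a)+8*np.cos(a)+gap])
DOWN=frame([0,0,-1],[0,-1,0])
E
python3 - <<'E'
from plan import *
p,r,o=cur();t=w(lidpt(.65,45));print(t)
L=line(p,r,t,DOWN,20)
m=rows(L[:10]);m=rows(L[10:],start=m);print(m[0])
E
```

```text
[571.16348794 104.89154002 325.48958079]
slide [[0.0285, -0.0231, -0.0047], [0.0297, -0.0214, -0.0047], [0.0308, -0.0198, -0.0047], [0.0319, -0.0181, -0.0047], [0.0328, -0.0163, -0.0047], [0.0336, -0.0145, -0.0048], [0.0344, -0.0126, -0.0047], [0.0351, -0.0107, -0.0047], [0.0355, -0.0088, -0.0047], [0.036, -0.0068, -0.0047]]
rot [[0.0, 0.0, -0.055], [0.0, 0.0, -0.055], [0.0, 0.0, -0.055], [0.0, 0.0, -0.054], [0.0, 0.0, -0.055], [0.0, 0.0, -0.055], [0.0, 0.0, -0.055], [0.0, 0.0, -0.055], [0.0, 0.0, -0.055], [0.0, 0.0, -0.055]]
slide [[0.0364, -0.0048, -0.0047], [0.0365, -0.0028, -0.0047], [0.0366, -0.0009, -0.0047], [0.0366, 0.0012, -0.0047], [0.0365, 0.0032, -0.0048], [0.0363, 0.0052, -0.0047], [0.0359, 0.0072, -0.0048], [0.0355, 0.0092, -0.0047], [0.0349, 0.011, -0.0047], [0.0343, 0.013, -0.0048]]
rot [[0.0, 0.0, -0.054], [0.0, 0.0, -0.055], [0.0, 0.0, -0.055], [0.0, -0.001, -0.055], [-0.001, 0.0, -0.055], [0.0, 0.0, -0.055], [0.0, 0.0, -0.055], [0.0, 0.0, -0.054], [0.0, 0.0, -0.055], [0.0, 0.0, -0.055]]
[571.19198465 104.93303665 325.5110662 ]
```

Call:
{"method": "move_arm", "body": {"slide": [[0.0285, -0.023, -0.006], [0.0295, -0.0215, -0.006], [0.031, -0.02, -0.006], [0.032, -0.018, -0.006], [0.033, -0.0165, -0.006], [0.0335, -0.0145, -0.006], [0.0345, -0.0125, -0.006], [0.035, -0.0105, -0.006], [0.0355, -0.009, -0.006], [0.036, -0.007, -0.006]], "rotation": [[0, 0, -0.055], [0, 0, -0.055], [0, 0, -0.055], [0, 0, -0.055], [0, 0, -0.055], [0, 0, -0.055], [0, 0, -0.055], [0, 0, -0.055], [0, 0, -0.055], [0, 0, -0.055]], "gripper": [0, 0, 0, 0, 0, 0, 0, 0, 0, 0]}}

```text
time_s: 1.35
ee_pos: [392.0, -213.1, 291.4]
tcp_rot: [-0.0, 0.894, 0.449, -0.0]
force: [-0.8, -0.7, 0.3]
width: 0.2
gripper_force: 0.0
```

Call:
{"method": "move_arm", "body": {"slide": [[0.0365, -0.005, -0.004], [0.0365, -0.003, -0.004], [0.0365, -0.001, -0.004], [0.0365, 0.001, -0.004], [0.0365, 0.003, -0.004], [0.0365, 0.005, -0.004], [0.036, 0.007, -0.004], [0.0355, 0.009, -0.004], [0.035, 0.011, -0.004], [0.0345, 0.013, -0.004], [0, 0, 0]], "rotation": [[0, 0, -0.055], [0, 0, -0.055], [0, 0, -0.055], [0, 0, -0.055], [0, 0, -0.055], [0, 0, -0.055], [0, 0, -0.055], [0, 0, -0.055], [0, 0, -0.055], [0, 0, -0.055], [0, 0, 0]], "gripper": [0, 0, 0, 0, 0, 0, 0, 0, 0, 0, 0]}}

```text
time_s: 2.72
ee_pos: [569.3, 109.2, 330.6]
tcp_rot: [-0.001, 0.738, 0.675, -0.0]
force: [-0.5, -0.2, 0.3]
width: -0.1
gripper_force: 0.0
```

```bash
python3 - <<'E'
from plan import *
p,r,o=cur();print(p,inv(p),o["force"],(r.inv()*DOWN).as_rotvec())
A=[.62,.54,.46,.38,.30,.22,.14,.07,0]
L=[(w(lidpt(.65,8)),DOWN)]+[(w(lidpt(a,-1)),DOWN) for a in A]
print(rows(L)[0])
E
```

```text
[569.32158693 109.15161072 330.62257732] [-41.747557     2.23686571 330.62257732] [-0.45107424 -0.21675914  0.30115888] [-0.00114698 -0.00103416  0.00634923]
slide [[-0.0041, 0.0023, 0.0421], [-0.0027, 0.0, 0.0122], [-0.0066, 0.0, 0.009], [-0.0059, 0.0, 0.0094], [-0.0051, 0.0, 0.0099], [-0.0043, 0.0, 0.0103], [-0.0035, 0.0, 0.0106], [-0.0026, 0.0, 0.0108], [-0.0016, 0.0, 0.0096], [-0.0009, 0.0, 0.0097]]
rot [[-0.001, -0.001, 0.006], [0.0, 0.0, 0.0], [0.0, 0.0, 0.0], [0.0, 0.0, 0.0], [0.0, 0.0, 0.0], [0.0, 0.0, 0.0], [0.0, 0.0, 0.0], [0.0, 0.0, 0.0], [0.0, 0.0, 0.0], [0.0, 0.0, 0.0]]
[568.06225943  71.86457433 197.01461713]
```

Call:
{"method": "move_arm", "body": {"slide": [[-0.004, 0.002, 0.021], [0, 0, 0.021], [-0.003, 0, 0.012], [-0.0065, 0, 0.009], [-0.006, 0, 0.0095], [-0.005, 0, 0.01], [-0.0045, 0, 0.0105]], "rotation": [[0, 0, 0], [0, 0, 0], [0, 0, 0], [0, 0, 0], [0, 0, 0], [0, 0, 0], [0, 0, 0]], "gripper": [0, 0, 0, 0, 0, 0, 0]}}

```text
time_s: 3.6
ee_pos: [568.4, 77.3, 237.8]
tcp_rot: [0.0, 0.739, 0.674, 0.0]
force: [-0.4, 0.9, 1.8]
width: 0.2
gripper_force: 0.6
```

Call:
{"method": "move_arm", "body": {"slide": [[-0.0035, 0, 0.0105], [-0.0025, 0, 0.0105], [-0.0015, 0, 0.0095], [-0.001, 0, 0.005], [0, 0, 0.003], [0, 0, 0]], "rotation": [[0, 0, 0], [0, 0, 0], [0, 0, 0], [0, 0, 0], [0, 0, 0], [0, 0, 0]], "gripper": [0, 0, 0, 0, 0, 0]}}

```text
time_s: 4.35
ee_pos: [567.6, 69.3, 199.7]
tcp_rot: [-0.0, 0.739, 0.674, -0.0]
force: [0.6, -1.0, 1.3]
width: 0.2
gripper_force: 0.0
```

Call:
{"method": "move_arm", "body": {"slide": [[0, 0, 0.002], [0, 0, 0.001], [0, 0, 0.001], [0, 0, 0]], "rotation": [[0, 0, 0], [0, 0, 0], [0, 0, 0], [0, 0, 0]], "gripper": [0, 0, 0, 0]}}

```text
time_s: 4.85
ee_pos: [568.0, 69.3, 198.1]
tcp_rot: [0.001, 0.739, 0.674, 0.001]
force: [-11.8, -3.2, 38.2]
width: 0.2
gripper_force: 19.4
```

```bash
cat >> plan.py <<'E'
n=np.array([-np.sin(np.radians(33)),0,np.cos(np.radians(33))]);PIV=np.array([-105.7,-31,75.3])
def bat(lean,dist): # TCP at dist from pivot along bat with lean to +y
    a=np.cos(lean)*n+np.array([0,np.sin(lean),0]);return w(PIV+dist*a),frame(-a,[0,-np.cos(lean),np.sin(lean)] if 0 else np.cross([np.cos(np.radians(33)),0,np.sin(np.radians(33))],-a)*1)
E
python3 - <<'E'
from plan import *
p,r,o=cur();print(w(PIV),bat(.3,39)[1].as_matrix().round(2))
p1,r1=bat(.3,39+90);print(p1)
up=p+[0,0,70]
L=line(p,r,up,r,2)+line(up,r,p1,r1,9)
print(rows(L)[0])
E
```

```text
[596.35584462  42.34028594  75.3       ] [[-0.08 -0.94  0.34]
 [-0.83  0.25  0.49]
 [-0.54 -0.25 -0.8 ]]
[552.05165246 -20.87037767 178.65642487]
slide [[0.0, 0.0001, -0.035], [0.0, 0.0001, -0.035], [-0.0101, -0.0009, 0.0099], [-0.0087, -0.0049, 0.0102], [-0.0061, -0.0083, 0.0098], [-0.0026, -0.0106, 0.0092], [0.0014, -0.0116, 0.0081], [0.0056, -0.0111, 0.0068], [0.0091, -0.0094, 0.0055], [0.012, -0.0064, 0.0042], [0.0136, -0.0026, 0.0032]]
rot [[0.0, 0.0, 0.0], [0.0, 0.0, 0.0], [-0.095, -0.048, -0.322], [-0.095, -0.049, -0.322], [-0.096, -0.048, -0.322], [-0.095, -0.049, -0.322], [-0.095, -0.048, -0.322], [-0.096, -0.048, -0.322], [-0.095, -0.048, -0.322], [-0.095, -0.049, -0.322], [-0.095, -0.048, -0.322]]
[552.05476409 -20.82174632 178.67757883]
```

```bash
sed -i 's/-a)\*1)/-a)*-1)/' plan.py
python3 - <<'E'
from plan import *
p,r,o=cur();print(bat(.3,39)[1].as_matrix().round(2))
p1,r1=bat(.3,39+90);print(p1)
up=p+[0,0,70]
L=line(p,r,up,r,2)+line(up,r,p1,r1,8)
print(rows(L)[0])
E
```

```text
[[ 0.08  0.94  0.34]
 [ 0.83 -0.25  0.49]
 [ 0.54  0.25 -0.8 ]]
[552.05165246 -20.87037767 178.65642487]
slide [[0.0, 0.0001, -0.035], [0.0, 0.0001, -0.035], [-0.0114, -0.001, 0.0112], [-0.0122, -0.0012, 0.0103], [-0.0129, -0.0015, 0.0093], [-0.0135, -0.0016, 0.0084], [-0.0142, -0.0017, 0.0073], [-0.0146, -0.0019, 0.0062], [-0.0151, -0.0018, 0.0051], [-0.0154, -0.0019, 0.0039]]
rot [[0.0, 0.0, 0.0], [0.0, 0.0, 0.0], [-0.036, 0.071, 0.011], [-0.036, 0.072, 0.011], [-0.037, 0.071, 0.012], [-0.036, 0.071, 0.011], [-0.036, 0.072, 0.011], [-0.036, 0.071, 0.011], [-0.037, 0.071, 0.011], [-0.036, 0.072, 0.012]]
[552.04603919 -20.89953683 178.63400357]
```

Call:
{"method": "move_arm", "body": {"slide": [[0, 0, -0.035], [0, 0, -0.035], [-0.0115, -0.001, 0.011], [-0.012, -0.001, 0.0105], [-0.013, -0.0015, 0.0095], [-0.0135, -0.0015, 0.0085], [-0.014, -0.0015, 0.0075], [-0.0145, -0.002, 0.006], [-0.015, -0.002, 0.005], [-0.0155, -0.002, 0.004], [0, 0, 0]], "rotation": [[0, 0, 0], [0, 0, 0], [-0.036, 0.071, 0.011], [-0.036, 0.072, 0.011], [-0.037, 0.071, 0.012], [-0.036, 0.071, 0.011], [-0.036, 0.072, 0.011], [-0.036, 0.071, 0.011], [-0.037, 0.071, 0.011], [-0.036, 0.072, 0.012], [0, 0, 0]], "gripper": [0, 0, 0, 20, 41, 41, 41, 41, 41, 41, 41]}}

```text
time_s: 6.22
ee_pos: [551.0, -22.6, 174.7]
tcp_rot: [-0.085, 0.732, 0.604, 0.303]
force: [0.2, 0.4, 0.0]
width: 35.3
gripper_force: 0.0
```

```bash
python3 - <<'E'
from plan import *
from rig import get_image
p,r,o=cur();print(p,o["force"],o["width"])
p1,r1=bat(.3,129);print(p1,(r.inv()*r1).as_rotvec())
I=[]
for k in("scene","top"):
    d=get_image(k);np.savez(k+"1.npz",**d);c=proj(d,p)[0].astype(int);print(k,c)
    x0,y0=c[0]-65,c[1]-80;print(x0,y0);I.append(cv2.resize(d["img"][y0:y0+150,x0:x0+130],None,fx=3,fy=3,interpolation=cv2.INTER_CUBIC))
cv2.imwrite("pics/c1.png",np.hstack(I)[:,:,::-1])
E
```

```text
[550.95637685 -22.59481937 174.7012046 ] [0.24097118 0.44251781 0.04904331] 35.343763130071174
[552.05165246 -20.87037767 178.65642487] [-0.0021095   0.00014814 -0.00634859]
scene [302 262]
237 182
top [343 246]
278 166
```

View pics/c1.png

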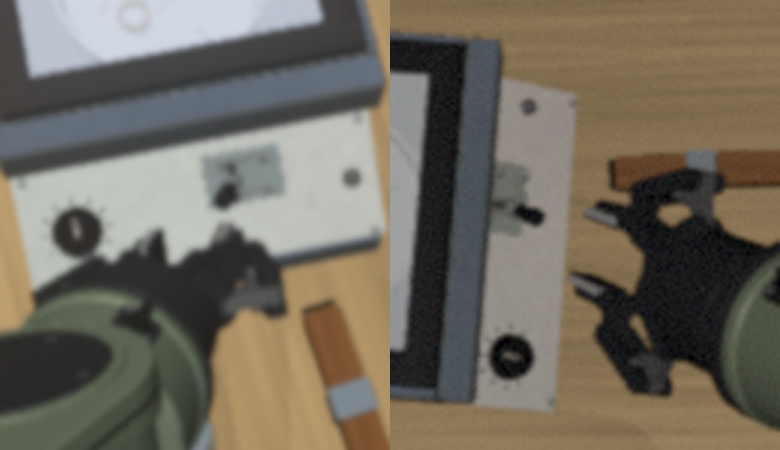

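```bash
python3 - <<'E'
from plan import *
p1,r1=bat(.3,75);p,r,o=cur();rows(line(p,r,p1,r1,4))
E
```

```text
slide [[0.0002, 0.0003, 0.013], [0.0003, 0.0002, 0.013], [0.0002, 0.0002, 0.013], [0.0002, 0.0003, 0.013]]
rot [[-0.001, 0.0, 0.0], [0.0, 0.0, -0.001], [-0.001, 0.001, 0.0], [0.0, 0.0, -0.001]]
```

Call:
{"method": "move_arm", "body": {"slide": [[0, 0, 0.012], [0, 0, 0.012], [0, 0, 0.012], [0.001, 0.001, 0.012], [0, 0, 0]], "rotation": [[0, 0, 0], [0, 0, 0], [0, 0, 0], [0, 0, 0], [0, 0, 0]], "gripper": [41, 41, 41, 41, 41]}}

```text
time_s: 6.95
ee_pos: [569.1, 4.4, 137.8]
tcp_rot: [-0.084, 0.73, 0.607, 0.303]
force: [-0.6, -0.6, 0.5]
width: 34.9
gripper_force: 0.0
```

```bash
python3 - <<'E'
from plan import *
from rig import get_image
p,r,o=cur();print(p,o["force"],o["width"])
p1,r1=bat(.3,42);print("to grasp",r.inv().apply(p1-p),(r.inv()*r1).as_rotvec())
I=[]
for k in("scene","top"):
    d=get_image(k);c=proj(d,p)[0].round().astype(int);b=proj(d,[bat(.3,64)[0],bat(.3,12)[0]]);
    x0,y0=c[0]-35,c[1]-45;print(k,"tcp",(c-[x0,y0])*5,"bat",(b-[x0,y0])*5);I.append(cv2.resize(d["img"][y0:y0+90,x0:x0+75],None,fx=5,fy=5,interpolation=cv2.INTER_CUBIC))
cv2.imwrite("pics/c2.png",np.hstack(I)[:,:,::-1])
E
```

```text
[569.06522687   4.42595577 137.83966988] [-0.58052873 -0.5966724   0.46124174] 34.91872228282095
to grasp [-0.24509834  0.65883414 36.05649185] [-0.00341642 -0.00015447 -0.00119651]
scene tcp [175 225] bat [[181.75682199 213.79283279]
 [207.60546957 171.64225663]]
top tcp [175 225] bat [[158.26764385 214.65730054]
 [ 97.61134733 188.26376151]]
```

View pics/c2.png

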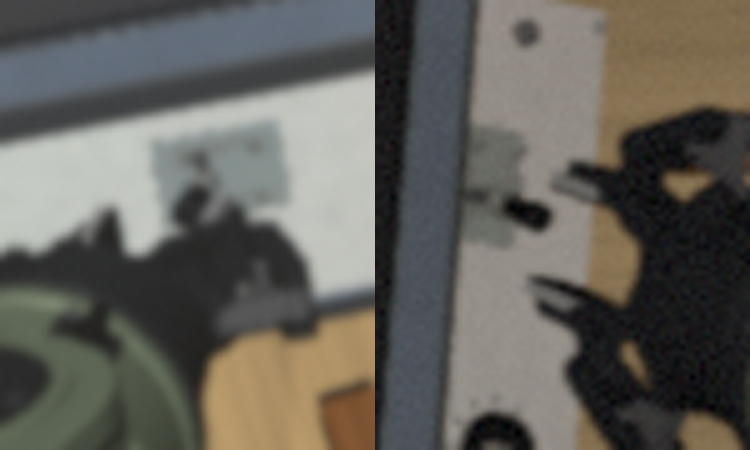

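Call:
{"method": "move_arm", "body": {"slide": [[0, 0.002, 0.01], [0, 0, 0.01], [0, 0, 0.01], [0, 0, 0.008], [0, 0, 0]], "rotation": [[0, 0, 0], [0, 0, 0], [0, 0, 0], [0, 0, 0], [0, 0, 0]], "gripper": [41, 41, 41, 41, 41]}}

```text
time_s: 7.68
ee_pos: [583.8, 22.2, 108.0]
tcp_rot: [-0.084, 0.73, 0.606, 0.303]
force: [0.1, 0.4, 0.6]
width: 34.8
gripper_force: 0.0
```

No contact; close gently, at 20 N.

Call:
{"method": "move_arm", "body": {"slide": [[0, 0, 0], [0, 0, 0], [0, 0, 0], [0, 0, 0], [0, 0, 0], [0, 0, 0]], "rotation": [[0, 0, 0], [0, 0, 0], [0, 0, 0], [0, 0, 0], [0, 0, 0], [0, 0, 0]], "gripper": [30, 20, 10, 0, 0, 0], "squeeze": 20}}

```text
time_s: 8.43
ee_pos: [584.0, 21.5, 108.6]
tcp_rot: [-0.084, 0.73, 0.606, 0.303]
force: [-2.1, -3.2, 6.0]
width: 11.3
gripper_force: 19.7
```

```bash
python3 - <<'E'
from plan import *
p,r,o=cur();print(p,o["force"],r.inv().apply(o["force"]),o["wrist_torque"],o["width"])
p1,r1=bat(.3,39);print(r.inv().apply(p1-p),(r.inv()*r1).as_rotvec())
E
```

```text
[583.96910121  21.49408669 108.59370377] [-2.09955121 -3.21204354  5.97277432] [ 0.40132878  0.30733503 -7.08123241] [-0.51933216  0.30021398  0.02509051] 11.251271811063555
[ 0.2530347  -1.88176047  2.14746313] [-0.00179094  0.00052932 -0.00156948]
```

Call:
{"method": "move_arm", "body": {"slide": [[0, 0, 0], [0, 0, 0], [0, 0, -0.0015], [0, 0, -0.0015], [0, 0, -0.0015], [0, 0, -0.001], [0, 0, 0]], "rotation": [[0, 0, 0], [0, 0, 0], [0, 0, 0], [0, 0, 0], [0, 0, 0], [0, 0, 0], [0, 0, 0]], "gripper": [0, 0, 0, 0, 0, 0, 0], "squeeze": 60}}

```text
time_s: 9.3
ee_pos: [582.1, 19.1, 112.7]
tcp_rot: [-0.084, 0.73, 0.606, 0.303]
force: [4.6, 4.8, -7.5]
width: 10.0
gripper_force: 58.4
```

```bash
python3 - <<'E'
from plan import *
p,r,o=cur();print(p,o["force"],r.inv().apply(o["force"]),o["wrist_torque"],o["width"])
p1,r1=bat(.3,39);print(r.inv().apply(p1-p),(r.inv()*r1).as_rotvec())
E
```

```text
[582.11483136  19.14160289 112.68316641] [ 4.62575339  4.78509102 -7.4980334 ] [0.2818245  1.29291142 9.93801542] [-0.68323126  0.05499987 -0.27161162] 9.965544973751786
[ 0.13677424 -1.73722104  7.21421843] [-0.0022431   0.00011136 -0.00166324]
```

Call:
{"method": "move_arm", "body": {"slide": [[0, 0, -0.001], [0, 0, 0], [0, 0, 0]], "rotation": [[0, 0, 0], [0, 0, 0], [0, 0, 0]], "gripper": [0, 0, 0]}}

```text
time_s: 9.68
ee_pos: [581.8, 18.7, 113.5]
tcp_rot: [-0.084, 0.73, 0.606, 0.303]
force: [5.6, 4.3, -7.6]
width: 10.1
gripper_force: 58.4
```

```bash
python3 - <<'E'
from plan import *
p,r,o=cur();print(p,o["force"],r.inv().apply(o["force"]),o["wrist_torque"],o["width"])
p1,r1=bat(.3,39);print(r.inv().apply(p1-p),(r.inv()*r1).as_rotvec())
# arc: start at commanded-ish pose, rotate about true pivot  (tool z distance D)
D=(p-w(PIV))@(-r.as_matrix()[:,2]);print("D",D)
D=46; X=R.from_rotvec
k=12;a=.62/k
for s in(1,-1):
    # pivot in tool frame [0,0,D]; rotate by s*a about tool x
    q=np.array([0,0,D])-X([s*a,0,0]).apply([0,0,D]);print(s,q,p+r.apply(q))
E
```

```text
[581.81327688  18.67549422 113.45327524] [ 5.59454848  4.28655546 -7.64760924] [-0.13742741  2.28823659 10.14418772] [-0.74593165  0.03615102 -0.28521284] 10.100064459640238
[ 0.13040981 -1.76085384  8.16320049] [-2.20984887e-03  9.86960473e-05 -1.65740236e-03]
D 47.16310507670221
1 [0.         2.37560941 0.06138357] [584.05883782  18.10942773 113.98648518]
-1 [ 0.         -2.37560941  0.06138357] [579.60962457  19.30177517 112.82162925]
```

Call:
{"method": "move_arm", "body": {"slide": [[0, 0.0023, 0.0001], [0, 0.0023, 0], [0, 0.0024, 0.0001], [0, 0.0023, 0], [0, 0.0023, 0.0001], [0, 0.0023, 0]], "rotation": [[0.05, 0, 0], [0.05, 0, 0], [0.05, 0, 0], [0.05, 0, 0], [0.05, 0, 0], [0.05, 0, 0]], "gripper": [0, 0, 0, 0, 0, 0]}}

```text
time_s: 10.42
ee_pos: [595.0, 16.4, 115.0]
tcp_rot: [-0.193, 0.709, 0.645, 0.209]
force: [1.6, 4.9, -9.3]
width: 9.7
gripper_force: 58.7
```

```bash
cat > st.py <<'E'
from plan import *
p,r,o=cur();print(p,"Ftool",r.inv().apply(o["force"]),"Mtool",r.inv().apply(o["wrist_torque"]),o["width"])
zl=Z.inv().apply(-r.as_matrix()[:,2]);print("tool lean",np.arcsin(zl[1]),"D",(p-w(PIV))@(-r.as_matrix()[:,2]),"pivot in tool",r.inv().apply(w(PIV)-p))
E
python3 st.py
```

```text
[594.96783427  16.40213431 114.99186036] Ftool [-0.83779579  1.19608684 10.57466275] Mtool [-0.53790737 -0.65943876  0.0246441 ] 9.70023732923843
tool lean -0.00476330485245161 D 47.428088223284185 pivot in tool [ 0.12631396 -0.84767575 47.42808822]
```

Call:
{"method": "move_arm", "body": {"slide": [[0, 0.0024, 0.0001], [0, 0.0023, 0], [0, 0.0024, 0.0001], [0, 0.0023, 0], [0, 0.0023, 0.0001], [0, 0.0023, 0], [0, 0, 0]], "rotation": [[0.05, 0, 0], [0.05, 0, 0], [0.05, 0, 0], [0.05, 0, 0], [0.05, 0, 0], [0.05, 0, 0], [0, 0, 0]], "gripper": [0, 0, 0, 0, 0, 0, 0]}}

```text
time_s: 11.3
ee_pos: [608.8, 16.8, 112.5]
tcp_rot: [-0.297, 0.673, 0.669, 0.11]
force: [0.3, 5.8, -8.7]
width: 10.0
gripper_force: 58.8
```

```bash
python3 st.py
```

```text
[608.84361578  16.7637134  112.49672665] Ftool [ 0.11633612  2.89320397 10.0621412 ] Mtool [-1.18600851 -0.67020497  0.0189498 ] 10.01675806554184
tool lean -0.30466235499825084 D 46.82933451934763 pivot in tool [ 0.05298909 -0.8441481  46.82933452]
```

Call:
{"method": "move_arm", "body": {"slide": [[0, 0.001, 0], [0, 0, 0]], "rotation": [[0.02, 0, 0], [0, 0, 0]], "gripper": [0, 0]}}

```text
time_s: 11.55
ee_pos: [609.7, 16.5, 112.7]
tcp_rot: [-0.303, 0.67, 0.67, 0.104]
force: [0.2, 5.5, -8.2]
width: 9.8
gripper_force: 58.9
```

```bash
python3 st.py
```

```text
[609.71779106  16.47487641 112.72117332] Ftool [0.10494618 2.82438961 9.46496607] Mtool [-1.14777578 -0.57425305  0.03632462] 9.758793506983126
tool lean -0.32343442996269933 D 47.406478879238 pivot in tool [ 0.10685241 -0.72081804 47.40647888]
```

Call:
{"method": "move_arm", "body": {"slide": [[0, 0.001, 0], [0, 0, 0]], "rotation": [[0.02, 0, 0], [0, 0, 0]], "gripper": [0, 0]}}

```text
time_s: 11.8
ee_pos: [610.0, 16.6, 112.5]
tcp_rot: [-0.311, 0.666, 0.671, 0.096]
force: [-5.5, 6.0, -7.9]
width: 10.0
gripper_force: 59.4
```

```bash
python3 st.py
```

```text
[609.99799164  16.61776313 112.4661221 ] Ftool [ 0.24400937 -2.41871495 11.10565532] Mtool [-0.04213639 -0.56740842  0.04659466] 10.019041214445346
tool lean -0.34533925084754213 D 47.21298080334656 pivot in tool [ 1.00824622e-01 -3.55643315e-02  4.72129808e+01]
```

Force reversed: the stop is reached. Let the bat go home, following it in, and watch the force.

Call:
{"method": "move_arm", "body": {"slide": [[0, 0, 0.0015], [0, 0, 0.0015], [0, 0, 0.0015], [0, 0, 0.0015], [0, 0, 0.0005], [0, 0, 0]], "rotation": [[0, 0, 0], [0, 0, 0], [0, 0, 0], [0, 0, 0], [0, 0, 0], [0, 0, 0]], "gripper": [0, 0, 0, 0, 0, 0]}}

```text
time_s: 12.55
ee_pos: [609.1, 19.0, 108.7]
tcp_rot: [-0.309, 0.667, 0.671, 0.097]
force: [-4.2, -4.0, 9.0]
width: 9.9
gripper_force: 60.9
```

```bash
python3 st.py
```

```text
[609.06148913  19.03583196 108.69490079] Ftool [ 1.23144142 -6.87935793 -8.04175719] Mtool [ 0.74618814 -0.37634532  0.04848803] 9.938551128891127
tool lean -0.3416982501651312 D 42.65371253892527 pivot in tool [ 0.23495866 -0.59663848 42.65371254]
```

Call:
{"method": "move_arm", "body": {"slide": [[0, -0.0005, 0], [0, 0, 0], [0, 0, 0], [0, 0, 0], [0, 0, 0], [0, 0, 0]], "rotation": [[-0.02, 0, 0], [0, 0, 0], [0, 0, 0], [0, 0, 0], [0, 0, 0], [0, 0, 0]], "gripper": [0, 0, 20, 35, 35, 35]}}

```text
time_s: 13.3
ee_pos: [608.6, 19.6, 108.1]
tcp_rot: [-0.303, 0.67, 0.67, 0.104]
force: [-0.8, -0.1, -0.4]
width: 30.1
gripper_force: 0.0
```

Call:
{"method": "move_arm", "body": {"slide": [[0, 0, -0.01], [0, 0, -0.015], [0, 0, -0.025], [0, 0, -0.04], [0, 0, -0.04], [0, 0, -0.04], [0, 0, -0.04], [0, 0, 0]], "rotation": [[0, 0, 0], [0, 0, 0], [0, 0, 0], [0, 0, 0], [0, 0, 0], [0, 0, 0], [0, 0, 0], [0, 0, 0]], "gripper": [35, 35, 35, 35, 35, 35, 35, 35]}}

```text
time_s: 14.3
ee_pos: [653.5, -89.6, 268.1]
tcp_rot: [-0.298, 0.673, 0.669, 0.107]
force: [-0.1, 0.7, -0.7]
width: 30.0
gripper_force: 0.0
```

```bash
python3 - <<'E'
from plan import *
from rig import get_image
p,r,o=cur();print(p,o["force"],o["width"])
I=[]
for k in("scene","top"):
    d=get_image(k);np.savez(k+"2.npz",**d);b=proj(d,[bat(-.3,64)[0],bat(-.3,12)[0],bat(-.2,64)[0]])
    x0,y0=(b[0]-[40,50]).round().astype(int);print(k,(b-[x0,y0])*5);I.append(cv2.resize(d["img"][y0:y0+90,x0:x0+75],None,fx=5,fy=5,interpolation=cv2.INTER_CUBIC))
cv2.imwrite("pics/c3.png",np.hstack(I)[:,:,::-1])
cv2.imwrite("pics/scene2.png",load("scene2")["img"][:,:,::-1])
E
```

```text
[653.53356316 -89.55739399 268.0587426 ] [-0.06831058  0.67389692 -0.67767413] 29.96276211763866
scene [[198.82233245 248.82289159]
 [140.85886769 223.08580772]
 [182.72110775 253.2134143 ]]
top [[200.50508629 251.93760944]
 [133.97598406 301.63959205]
 [201.44823756 266.61654126]]
```

View pics/c3.png

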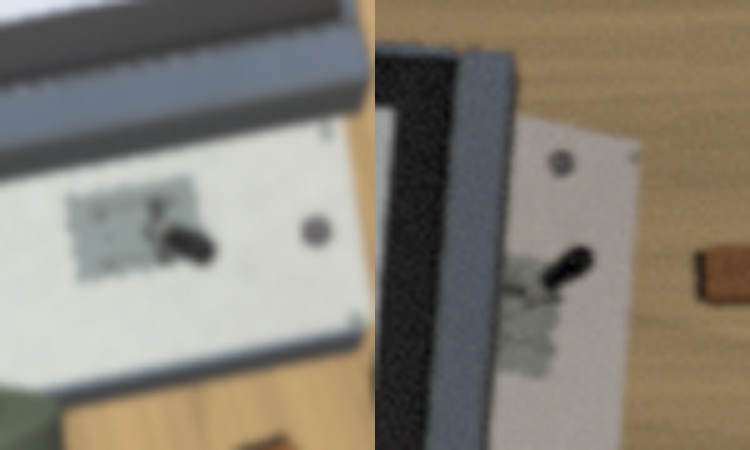

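View pics/scene2.png

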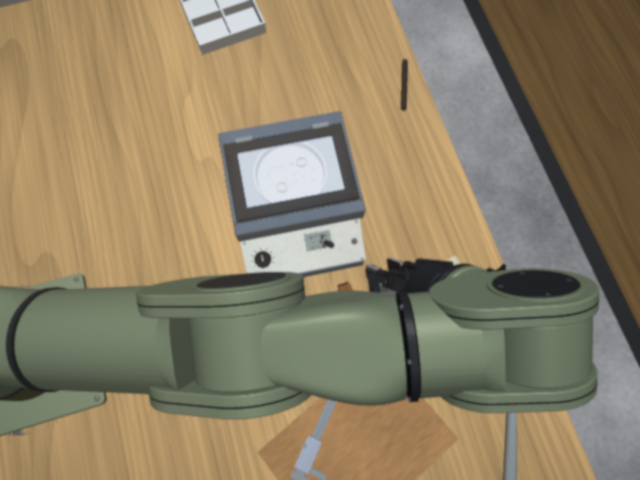

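```bash
python3 - <<'E'
from plan import *
def blob(d,c):
    x0,y0=int(c[0])-14,int(c[1])-14
    g=cv2.resize(cv2.cvtColor(d["img"][y0:y0+28,x0:x0+28],cv2.COLOR_RGB2GRAY),None,fx=8,fy=8,interpolation=cv2.INTER_CUBIC)
    n,l,s,cc=cv2.connectedComponentsWithStats((g<65).astype(np.uint8))
    k=min((i for i in range(1,n) if s[i,4]>300),key=lambda i:np.hypot(*(cc[i]-112)))
    return cc[k]/8+[x0,y0]-.4375,s[k,4]/64
def tri(ds,uv):
    A=[];b=[]
    for d,u in zip(ds,uv):
        q=cast(d,u,0);v=cast(d,u,200)-q;v/=np.linalg.norm(v);M=np.eye(3)-np.outer(v,v);A.append(M);b.append(M@q)
    return np.linalg.lstsq(np.vstack(A),np.hstack(b),rcond=None)[0]
e2=np.array([np.cos(np.radians(33)),0,np.sin(np.radians(33))])
for i,l in((0,.3),(2,-.3)):
    ds=[load(f"scene{i}"),load(f"top{i}")]
    bl=[blob(d,proj(d,bat(l,62)[0])[0]) for d in ds]
    x=inv(tri(ds,[b[0] for b in bl]))-PIV
    print(i,bl,"slope,y,normal",x@e2,x[1],x@n)
E
```

```text
0 [(array([312.10245601, 246.73442082]), np.float64(31.96875)), (array([323.66198097, 237.02858997]), np.float64(45.15625))] slope,y,normal 0.7055666018023338 15.60986302938839 53.89455455816502
2 [(array([328.0945    , 243.43457692]), np.float64(25.390625)), (array([324.89955203, 222.28738801]), np.float64(45.34375))] slope,y,normal 1.5357431897565896 -14.216872535181743 55.58650371583553
```

```bash
python3 st.py; python3 - <<'E'
from plan import *
p,r,o=cur();p1,r1=bat(-.32,74);p1=p1-r1.apply([0,-.6,0]);print(rows(line(p,r,p1,r1,6))[0])
E
```

```text
[653.00578915 -87.89151992 266.48352897] Ftool [-0.09694338 -0.52512718  0.76039947] Mtool [-0.26715821 -0.56683649  0.00152918] 30.03307646005904
tool lean -0.3133767133787919 D 238.1101760862858 pivot in tool [-1.23380790e-01  4.92037015e+00  2.38110176e+02]
slide [[0.0, 0.001, 0.0274], [0.0, 0.001, 0.0273], [0.0, 0.0011, 0.0274], [0.0, 0.0011, 0.0273], [0.0, 0.0011, 0.0274], [0.0, 0.0011, 0.0273]]
rot [[0.001, 0.0, -0.001], [0.001, 0.0, 0.0], [0.001, -0.001, -0.001], [0.001, 0.0, 0.0], [0.002, 0.0, -0.001], [0.001, 0.0, -0.001]]
[616.43627994   2.07109102 134.04787039]
```

Call:
{"method": "move_arm", "body": {"slide": [[0, 0.001, 0.027], [0, 0.001, 0.027], [0, 0.001, 0.027], [0, 0.001, 0.027], [0, 0.001, 0.027], [0, 0.001, 0.025], [0, 0, 0], [0, 0, 0]], "rotation": [[0, 0, 0], [0, 0, 0], [0, 0, 0], [0, 0, 0], [0, 0, 0], [0, 0, 0], [0, 0, 0], [0, 0, 0]], "gripper": [0, 0, 0, 0, 0, 0, 0, 0]}}

```text
time_s: 15.4
ee_pos: [618.1, -0.6, 138.2]
tcp_rot: [-0.3, 0.672, 0.669, 0.107]
force: [0.1, -0.5, 0.8]
width: 0.1
gripper_force: 0.0
```

```bash
python3 st.py
```

```text
[ 6.18070396e+02 -6.04454179e-01  1.38178980e+02] Ftool [ 0.03647216 -0.17831175 -0.97216465] Mtool [-0.27145718 -0.64580822  0.01881822] 0.10478331131899035
tool lean -0.3121687251943593 D 79.16708795601839 pivot in tool [-0.21614318 -1.43665808 79.16708796]
```

Call:
{"method": "move_arm", "body": {"slide": [[0, 0, 0.003], [0, 0, 0.003], [0, 0, 0]], "rotation": [[0, 0, 0], [0, 0, 0], [0, 0, 0]], "gripper": [0, 0, 0]}}

```text
time_s: 15.78
ee_pos: [616.1, 3.1, 132.6]
tcp_rot: [-0.3, 0.672, 0.669, 0.107]
force: [-0.8, -0.2, 0.6]
width: -0.1
gripper_force: 0.0
```

Call:
{"method": "move_arm", "body": {"slide": [[0, 0, 0.002], [0, 0, 0]], "rotation": [[0, 0, 0], [0, 0, 0]], "gripper": [0, 0]}}

```text
time_s: 16.02
ee_pos: [615.6, 4.1, 131.0]
tcp_rot: [-0.3, 0.672, 0.669, 0.107]
force: [0.0, -0.1, -0.4]
width: 0.2
gripper_force: 0.0
```

Call:
{"method": "move_arm", "body": {"slide": [[0, 0, 0.001], [0, 0, 0]], "rotation": [[0, 0, 0], [0, 0, 0]], "gripper": [0, 0]}}

```text
time_s: 16.27
ee_pos: [615.4, 4.6, 130.2]
tcp_rot: [-0.3, 0.672, 0.669, 0.107]
force: [0.6, -0.1, -0.3]
width: -0.2
gripper_force: 0.0
```

Call:
{"method": "move_arm", "body": {"slide": [[0, 0, 0.001], [0, 0, 0]], "rotation": [[0, 0, 0], [0, 0, 0]], "gripper": [0, 0]}}

```text
time_s: 16.52
ee_pos: [615.1, 5.2, 129.4]
tcp_rot: [-0.3, 0.672, 0.669, 0.107]
force: [0.1, 1.1, 0.1]
width: 0.2
gripper_force: 0.0
```

```bash
python3 st.py
```

```text
[615.12821291   5.17801205 129.36627241] Ftool [1.00300537 0.20722285 0.53921665] Mtool [-0.29100524 -0.57083899 -0.05348937] 0.22723146187056642
tool lean -0.3129378960945976 D 68.22758530857243 pivot in tool [ 1.02325160e-02 -1.26282339e+00  6.82275853e+01]
```

Call:
{"method": "move_arm", "body": {"slide": [[0, 0, -0.02], [0, 0, -0.03], [0, 0, -0.03], [0, 0, -0.03], [0, 0, 0], [0, 0, 0]], "rotation": [[0, 0, 0], [0, 0, 0], [0, 0, 0], [0, 0, 0], [0, 0, 0], [0, 0, 0]], "gripper": [0, 0, 0, 0, 0, 0]}}

```text
time_s: 17.27
ee_pos: [643.2, -54.4, 216.5]
tcp_rot: [-0.3, 0.672, 0.669, 0.107]
force: [0.2, -0.3, -0.4]
width: 0.1
gripper_force: 0.0
```

```bash
python3 -c "
from rig import hand_in
print(hand_in())"
```

```text
the job is handed in; nothing more can be done
None
```

I shut the lid first, then pulled the toggle out, swung it over to "on" and let it drop home. Images and a probe just above the bat show it on the "on" side and home to within about 1 mm. The arm is clear of everything, and I handed the job in at about 17 s; no verdict came back.

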